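# Push a returned contactor under the spring flap of the returns tray

## Task

Put the returned contactor away in the dust-covered tray without picking it up: press the flap's side paddle down with one fingertip and keep it down so the spring flap stays open, while the other fingertip pushes the contactor along the guides until it is wholly inside the pocket. Then take the fingers away so that the flap springs fully shut over it. Do not lift or tip the contactor, and leave the carton, the can and the tape roll where they are.

Things in the scene. Friction and masses are not known exactly. Their poses are not given: they have to be found in the camera images.
- tray: Grey steel returns tray fixed to the counter. Origin: middle of the pocket's mouth, at counter level; x points into the pocket (the pushing direction), y left of x, z up. All mm below are in this frame. Floor plate: x -127 to 98, top at z 10. In front of the mouth an open apron lies between two guide strips, x -125 to -13, 42 apart inside (y -21 to 21), tops at z 22.
- pocket (a point): Middle of the pocket's floor, at tray x 47, y 0, z 10. The pocket runs from x 0 to its back wall at x 95 and is 42 wide (y -21 to 21); its 3 mm side walls begin at x -13, tops at z 46. The flap's cover lies over it.
- flap (a joint): Sprung aluminium flap: cover and paddle in one piece on a hinge line parallel to tray x at y -27, z 50. 0 = shut, 1.5 rad = open stop. The spring shuts it when let go; pressing the paddle takes about 2 N at first, 6 to 8 N fully open. From 0.7 rad the contactor passes; from 1.3 rad an upright finger has room in the pocket at y 0 to 21 too.
- cover (a point): Middle of the cover's free edge, at tray x 48, y 25, z 50 when shut; moves with the flap. The cover, 3 mm thick, spans x -1 to 98 and reaches 52 from the hinge; level at 0 rad, almost upright at 1.4, top then at z 102. At the mouth (x 0 to 3) a lip hangs from it, 4 to 26 from the hinge, bottom at z 36.5 when shut: it bars the contactor.
- paddle (a point): Middle of the paddle, at tray x -36, y -54, z 74 when shut; moves with the flap. A 3 mm plate, x -124 to 52, 2 to 66 from the hinge on its -y side, rising outwards at 42 degrees when shut, level at 0.73 rad. A fingertip coming down at y -63 meets it at z about 85 and has it at about 1.4 rad at z 28, the cover then clear; it can slide along the paddle in x.
- contactor_mid (a point): Centre of the contactor, a white and grey switching block 50 mm long (x), 36 wide, 33 tall (lower 24 full width, top 9 only 22 wide), 0.11 to 0.22 kg. It stands upright on the apron between the guides, axes nearly along the tray's, its centre 40 to 75 before the mouth; this point is 16 above its underside (tray z 26). Flat ends; slides easily.
- carton_mid (a point): Centre of a bystander cardboard carton 80 x 55 x 40 mm standing on the counter; not to be moved.
- oil_can_mid (a point): Centre of a bystander metal can, 52 mm across, 120 mm tall, standing on the counter; not to be moved.
- tape_mid (a point): Centre of a bystander roll of black tape lying flat, 90 mm across, 24 mm tall; not to be moved.
Not all that is in view belongs to the job. Of the things that look like the part that bears contactor_mid, the largest one is meant.

How it is judged:
By the outcome, as a careful person would: the job done as asked, in the order asked, and still so for the second after the job is handed in, with the robot touching nothing.
It also fails if it takes over 45 s, if anything falls off the work surface, if the arm or the gripper's body presses on something with over 40 N, if the wrist force passes 120 N, or if a joint passes its speed limit or range.

## Robot

A 6-joint arm with a two-finger parallel gripper is mounted at the origin on the work surface. World frame = base frame: x ahead of the robot, y to its left, z up, the work surface at z = 0. Lengths are in m, angles in rad, forces in N, time in s.
With the tool pointing down it reaches from about 0.35 to 0.8 m from the base axis. Payload 7.3 kg.
Tool frame: the origin (TCP) lies between the finger pads; the fingertips stand 25 mm ahead of it and the grasp point (between the pads) lies 6 mm ahead of it (r.tip_extent is the distance from the TCP to the fingertips, in m); z points along the fingers, y is the direction in which the jaws open and shut (so a half turn about z gives the same grasp; the last joint's range is limited). The gripper opens to 85 mm and grips with 20 to 120 N. Pads are 22 mm wide; open, the fingers measure 114 mm over their backs; the gripper's body (76 mm by 85 mm) begins 54 mm behind the grasp point. The pads swing forward as they close: fully open they stand 13 mm farther back than shut.
Start: joints at [1.016, 0.342, 1.524, -0, 1.275, -0.146], TCP at [0.209, 0.482, 0.256] pointing down, gripper open.
Joint ranges: [-2.53, 2.53], [-0.77, 2.02], [0.04, 2.7], [-1, 4.14], [0.28, 2.66], [-3.11, 3.11]. Speed limits (rad/s): [2.57, 2.57, 3.14, 3.14, 3.14, 3.14].

## Interface

Orientations are given as a unit quaternion [x, y, z, w].
In Python, from workcell import r, command_gripper, optics gives the robot as it stands. The module is installed in compiled form; this text tells all that it offers. Calls block until the motion is done:
- r.reach(position, orientation): joint-space move of the TCP to a pose.
- r.move_straight(position, orientation=None, speed=0.15, max_force=None): straight line of the TCP; orientation=None keeps the orientation; speed is the mean speed in m/s. With max_force (N) it stops when the force on the tool has changed by that much, and returns True; else False.
- r.movej(angles): joint-space move.
- command_gripper(opening, force=None): finger opening in m; force is the grip in N (None keeps the last); returns when the fingers have stopped.
- r.hold(seconds).
- r.solve_ik(position, orientation): joint angles nearest the present ones, or None.
- r.read_state(): the state.
- optics.get_image(name): name is "scene" or "top" or "wrist"; returns (picture, depth): 480x640x3 uint8, red, green, blue; 480x640 float32, m along the optical axis (not along the pixel's ray), 0 where there is no reading.
- optics.camera_model(name): a dict with "K" (3x3 intrinsics, pixels), "R" (3x3) and "t" (3): a world point X has camera coordinates R X + t; the wrist camera has in their place "tool_from_camera" (4x4, takes a point from camera to tool coordinates, whose origin is the TCP and whose axes are the flange's). Camera axes: x right, y down, z forward; pixel columns grow to the right and rows downward; lengths in m; the calibration is good to about 2 mm. A picture is of the moment at which its call begins: read the wrist's pose just before it. camera_model takes no time and is no camera call.
A pose or a line that the arm cannot do raises r.PlanningError and nothing moves.
- r.finish_job(): hands the job in, once; it reports no verdict.
The state is a dict: "time_s": time; "joint_positions": joint angles; "dq": joint speeds; "tau": joint torques, N m; "eef_pos": TCP position; "eef_rot": TCP orientation; "contact_force": force on the tool from outside, world axes, zero at the start; "torque": the same for the moment, N m; "grip_width": finger opening in m.
Only numpy, scipy, OpenCV 4.12 (cv2) and the standard library are available. Lean on these libraries where they do the work, as an engineer would, in place of code of your own. Each camera call takes 0.05 s, during which the arm holds its last target. There are 200 camera calls.

## Working session

There is one attempt and no reset: what is moved stays moved. The work goes in short steps, each a Python script; the robot and the scene stay as the last script left them, time stands still between calls to the robot, and variables do not carry over. Pictures are saved under pics/ and viewed, about 8 in all and at most 12, crops included, and the job is handed in when it is done.

```bash
mkdir -p pics; ls; python3 - <<'E'
from workcell import r, command_gripper, optics
import cv2,numpy as np
s=r.read_state();print(s['time_s'],s['eef_pos'],s['eef_rot'],s['grip_width'])
for n in ("scene","top"):
    p,d=optics.get_image(n);cv2.imwrite(f"pics/{n}0.png",p[:,:,::-1]);np.savez(f"{n}0.npz",p=p,d=d)
    m=optics.camera_model(n);print(n,m)
E
```

```text
pics
0.0 [0.20846788 0.48141674 0.25562137] [ 2.02982036e-01  9.79182132e-01 -7.52470737e-04 -2.79465114e-04] 0.08557275804589545
scene {'K': array([[459.12018858,   0.        , 324.03660418],
       [  0.        , 459.12018858, 240.46344389],
       [  0.        ,   0.        ,   1.        ]]), 'R': array([[ 4.28525290e-01,  9.03529581e-01,  6.09677604e-04],
       [ 5.01188253e-01, -2.37141612e-01, -8.32210425e-01],
       [-7.51782157e-01,  3.56928777e-01, -5.54459590e-01]]), 't': array([-0.25441132, -0.20787425,  1.20412438])}
top {'K': array([[556.6480066 ,   0.        , 314.99385642],
       [  0.        , 556.6480066 , 233.01610551],
       [  0.        ,   0.        ,   1.        ]]), 'R': array([[-0.01846439, -0.99974079,  0.01331981],
       [-0.99799909,  0.0176232 , -0.06072258],
       [ 0.06047211, -0.01441437, -0.9980658 ]]), 't': array([0.01005283, 0.54509607, 0.88366207])}
```

View pics/top0.png

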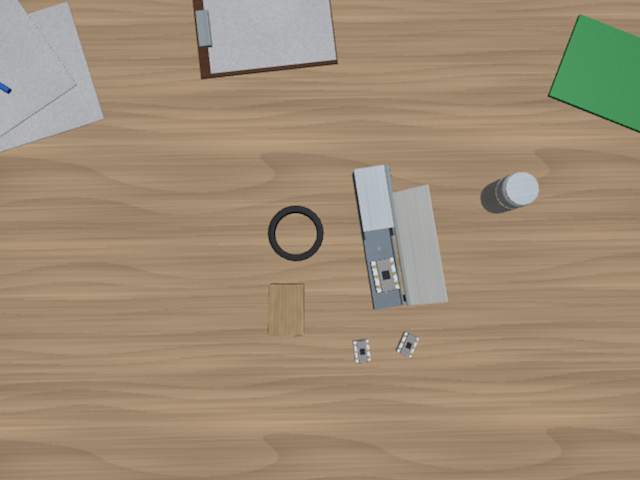

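View pics/scene0.png

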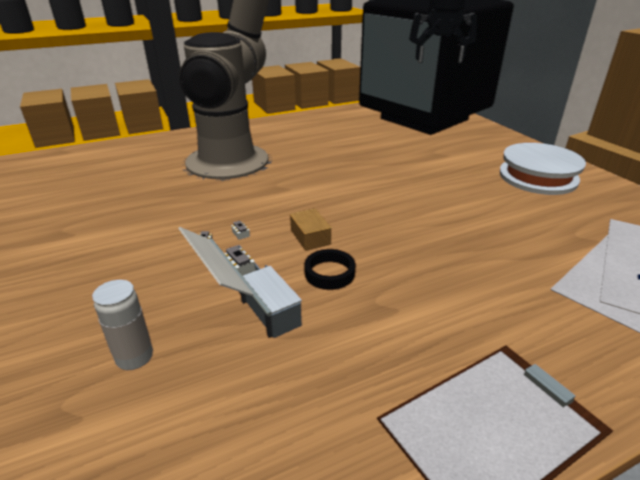

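Top view: the tray lies with its pocket pointing up the image, with the cover at (374,198), apron (382,270) and paddle (420,245). Three things look like the contactor: (385,275), (362,351) and (408,345). The one on the apron at (385,275) is the largest and stands between the guides, so it is the one meant. The carton is at (286,310), the tape at (296,233) and the can at (518,190). I'll confirm with a crop and measure from the point cloud.

```bash
cat > h.py <<'E'
import numpy as np,cv2
from workcell import r, command_gripper, optics
def cloud(d,m):
    v,u=np.indices(d.shape);K=m['K']
    c=np.stack([(u-K[0,2])/K[0,0]*d,(v-K[1,2])/K[1,1]*d,d],-1)
    return (c-m['t'])@m['R']
def ray(uv,z,m):   # pixel -> world point on plane z
    d=m['R'].T@np.linalg.solve(m['K'],[uv[0],uv[1],1]);o=-m['R'].T@m['t'];return o+d*(z-o[2])/d[2]
E
python3 - <<'E'
from h import *
f=np.load('top0.npz');m=optics.camera_model('top');W=cloud(f['d'],m);z=W[...,2]
print('z samples cover,apron,contactor,paddle,table',[round(float(z[v,u]),4) for u,v in((374,198),(383,300),(385,275),(420,245),(330,280))], r.tip_extent)
roi=np.zeros(z.shape,bool);roi[150:320,345:455]=1
cov=(roi&(abs(z-.0515)<.006)&(np.indices(z.shape)[1]<396)&(np.indices(z.shape)[0]<236))
for nm,mk in(('cover',cov),('raised>6mm',roi&(z>.006))):
    p=W[mk][:,:2].astype(np.float32);c=cv2.minAreaRect(p*1000);print(nm,mk.sum(),c,cv2.boxPoints(c).round(1).tolist())
pad=roi&(z>.056);p=W[pad];A=np.c_[p[:,:2],np.ones(len(p))];k=np.linalg.lstsq(A,p[:,2],rcond=None)[0]
print('paddle slope deg',np.degrees(np.arctan(np.hypot(*k[:2]))),'dir deg',np.degrees(np.arctan2(k[1],k[0])))
c=cv2.resize(f['p'][155:375,340:460,::-1],None,fx=2.7,fy=2.7,interpolation=cv2.INTER_CUBIC)
zz=cv2.applyColorMap(np.clip(z[155:375,340:460]*2500,0,255).astype(np.uint8),cv2.COLORMAP_JET)
cv2.imwrite('pics/crop1.png',np.hstack([c,cv2.resize(zz,c.shape[1::-1],interpolation=0)]))
E
```

```text
z samples cover,apron,contactor,paddle,table [0.0491, 0.0073, 0.043, 0.0768, -0.0028] 0.025
cover 2278 ((590.69580078125, -96.87420654296875), (112.19023895263672, 58.68016052246094), 7.869668006896973) [[531.0999755859375, -75.5], [539.0999755859375, -133.60000610351562], [650.2999877929688, -118.30000305175781], [642.2000122070312, -60.099998474121094]]
raised>6mm 9452 ((531.3643188476562, -80.00569152832031), (225.17034912109375, 195.67117309570312), 7.798691749572754) [[406.5, 1.600000023841858], [433.1000061035156, -192.1999969482422], [656.2000122070312, -161.6999969482422], [629.5999755859375, 32.20000076293945]]
paddle slope deg 74.4202619838253 dir deg 98.04612337754067
```

View pics/crop1.png

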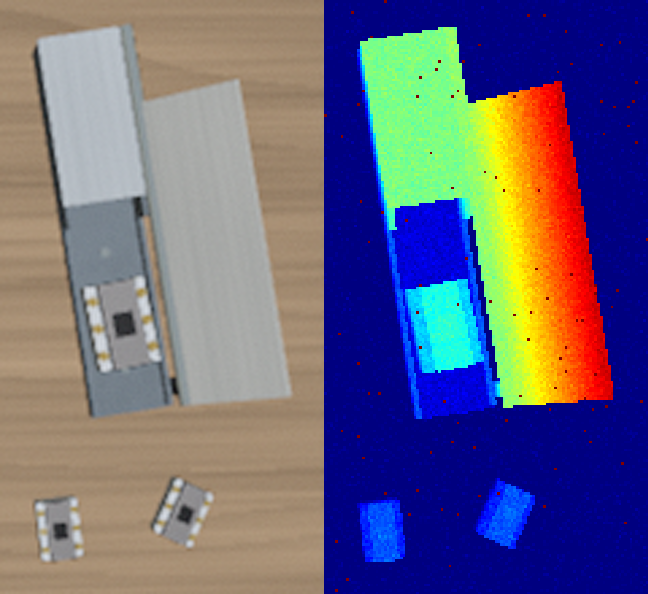

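The crop confirms it: the big block on the apron, at crop (123,323) or about (385.5,274.5) in full pixels, is 33 mm tall. The two lookalikes at (362,351) and (408,345) are much smaller and lie on the counter. Next I'll fit the tray frame from pixel features and check it by overlay.

```bash
python3 - <<'E'
from h import *
f=np.load('top0.npz');m=optics.camera_model('top');d=cv2.medianBlur(f['d'],5);W=cloud(d,m);W[...,2]+=.0026;z=W[...,2]
g=lambda x,y:(x/2.7+340-.31,y/2.7+155-.31)
# cover corners (z 51.5), paddle outer corners (z: 50+66 sin42=94), floor plate front corners (z 10)
pts={'covBL':((38,47),.0515,(98,25)),'covFL':((65,206),.0515,(-1,25)),'padB':((239,80),.0955,(52,-75.5)),'padF':((291,395),.0955,(-124,-75.5))}
P=[];T=[]
for n,(c,h,t) in pts.items():
    w=ray(g(*c),h,m)[:2]*1000;P.append(w);T.append(t);print(n,w.round(1))
P=np.array(P);T=np.array(T,float)
# rigid fit (Kabsch)
a=P-P.mean(0);b=T-T.mean(0);th=np.arctan2((b[:,0]*a[:,1]-b[:,1]*a[:,0]).sum(),(a*b).sum());R=np.array([[np.cos(th),-np.sin(th)],[np.sin(th),np.cos(th)]])
o=P.mean(0)-R@T.mean(0);print('yaw',np.degrees(th),'origin',o,'resid',(P-(T@R.T+o)).round(1).tolist())
# contactor: top (z 43) + body mask from cloud in tray frame
L=np.stack([((W[...,:2]*1000-o)@R)[...,0],((W[...,:2]*1000-o)@R)[...,1],z*1000],-1)
mk=(L[...,0]>-115)&(L[...,0]<-16)&(abs(L[...,1])<20)&(L[...,2]>25)
q=L[mk];rc=cv2.minAreaRect(q[:,:2].astype(np.float32));print('contactor tray',mk.sum(),rc,'medz',np.median(q[:,2]), q[:,:2].min(0),q[:,:2].max(0))
cm=(L[...,0]>10)&(L[...,0]<90)&(abs(L[...,1])<20);print('cover z',np.median(L[cm][:,2]))
np.savez('tray.npz',R=R,o=o,th=th)
def proj(t):
    w=np.r_[R@np.array(t[:2],float)+o,t[2]]/1000;c=m['R']@w+m['t'];c=m['K']@c;return ((c[:2]/c[2]-[340,155]+.5)*5)
im=cv2.resize(f['p'][155:315,340:460,::-1],None,fx=5,fy=5,interpolation=cv2.INTER_CUBIC)
xa,xb=rc[0][0]-25,rc[0][0]+25
for poly,col in(([(-127,-24,10),(-127,24,10)],(0,0,255)),([(-125,-21,22),(-13,-21,22),(-13,21,22),(-125,21,22)],(0,255,255)),([(-1,25,51.5),(98,25,51.5),(98,-27,51.5),(-1,-27,51.5)],(0,255,0)),([(52,-76,95),(-124,-76,95),(-124,-28.5,53),(52,-28.5,53)],(255,0,255)),([(xa,-11,43),(xb,-11,43),(xb,11,43),(xa,11,43)],(0,128,255)),([(xa,-18,34),(xb,-18,34),(xb,18,34),(xa,18,34)],(255,0,0))):
    cv2.polylines(im,[np.array([proj(p) for p in poly]).round().astype(int)],True,col,1)
cv2.imwrite('pics/ov.png',cv2.resize(im,None,fx=.74,fy=.74,interpolation=cv2.INTER_AREA))
E
```

```text
covBL [637.6 -61.8]
covFL [544.9 -75.2]
padB [ 610.  -168.3]
padF [ 437.  -191.4]
yaw 8.200555547413245 origin [ 547.55632439 -100.068056  ] resid [[-3.4, -0.4], [1.9, 0.2], [0.2, -0.9], [1.4, 1.1]]
contactor tray 729 ((-72.45817565917969, 1.0088005065917969), (50.45161819458008, 38.38594436645508), 1.3154586553573608) medz 42.51935153081458 [-97.93921091 -18.5640821 ] [-46.97831455  19.98490586]
cover z 53.34348487738779
```

View pics/ov.png

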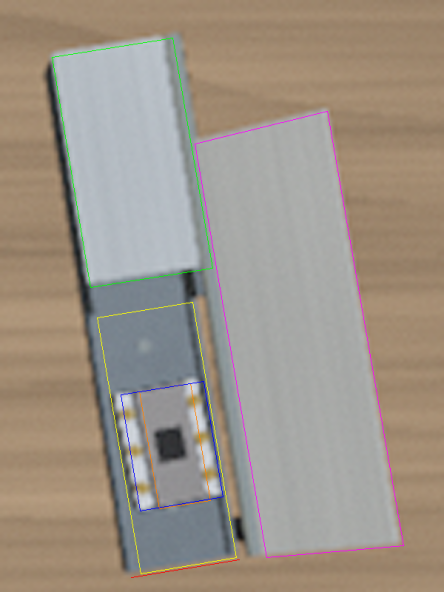

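The overlay agrees to within about 2 mm. Tray origin is about (0.5476, -0.1001), yaw 8.2°, and the contactor's centre is at tray x -72.5, y about 0.5 with its rear end near -98.

Plan:
- Tilt the gripper 15° so its body clears the upright cover.
- Put the paddle finger at y -63 and the pusher at y +8.
- Start with the tips at x -115.

```bash
cat >> h.py <<'E'
from scipy.spatial.transform import Rotation as Ro
try:
    _t=np.load('tray.npz');TR=np.eye(3);TR[:2,:2]=_t['R'];TO=np.r_[_t['o'],0]
except FileNotFoundError: pass
TH=np.radians(15);c_,s_=np.cos(TH),np.sin(TH)
RT=np.array([[-c_,0,s_],[0,1,0],[-s_,0,-c_]])
Q=Ro.from_matrix(TR@RT).as_quat()
def tcp(x,y,z):  # tip centre (tray mm, nominal 25 mm extent) -> world TCP m
    return (TR@(np.array([x,y,z],float)-25*RT[:,2])+TO)/1000
def tip():
    s=r.read_state();p=TR.T@(np.array(s['eef_pos'])*1000-TO)+25*RT[:,2];return p.round(1),np.array(s['contact_force']).round(2),round(s['time_s'],2),round(s['grip_width'],4)
E
python3 - <<'E'
from h import *
for p in((-115,-27.5,125),(-115,-27.5,30),(4,-27.5,30)): print(r.solve_ik(tcp(*p),Q))
command_gripper(.0565)
r.reach(tcp(-115,-27.5,125),Q);print(tip())
p,d=optics.get_image('scene');cv2.imwrite('pics/s2.png',cv2.resize(p[170:350,120:360,::-1],None,fx=3,fy=3,interpolation=cv2.INTER_CUBIC))
E
```

```text
[-0.60725266  0.25382014  2.03620054  0.28520129  0.67808904 -2.52839177]
[-0.60725266  0.44861294  2.13221199  0.46317915  0.40608996 -2.73405497]
[-0.43824558  0.5708551   1.85060729  0.29109159  0.51812336 -2.39099888]
(array([-114.7,  -27.2,  125.1]), array([-0.49, -1.05, -0.04]), 2.89, 0.0565)
```

View pics/s2.png

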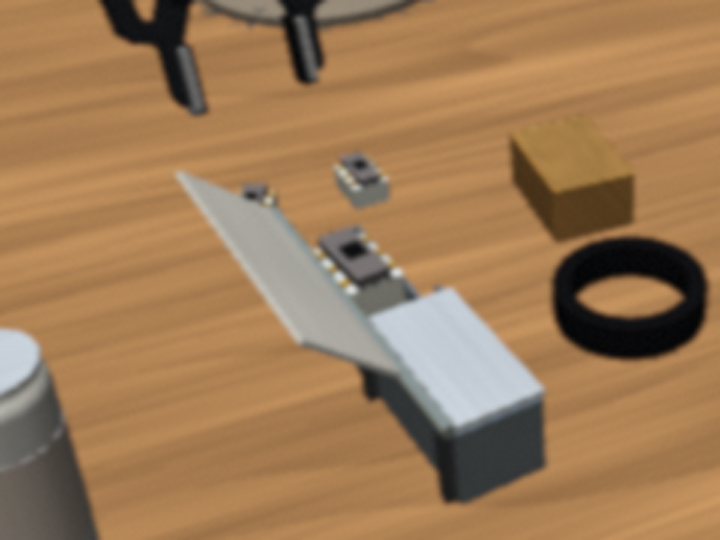

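The scene crop shows both fingertips hovering above and behind the tray, at about (186,207) and (224,196) in full pixels. I'll compare those with the predicted projections, then descend until the paddle is touched.

```bash
python3 - <<'E'
from h import *
m=optics.camera_model('scene')
for y in(-63,8):
  for z in (125,118):
    w=(TR@np.array([-114.7,y,z])+TO)/1000;c=m['K']@(m['R']@w+m['t']);print(y,z,c[:2]/c[2])
r.move_straight(tcp(-115,-27.5,98),Q,speed=.1);print(tip())
hit=r.move_straight(tcp(-115,-27.5,72),Q,speed=.025,max_force=1.5);print(hit,tip())
E
```

```text
-63 125 [183.41179079 210.93028369]
-63 118 [184.14488769 214.69017844]
8 125 [224.62004721 199.2311575 ]
8 118 [225.11569977 202.89095536]
(array([-114.9,  -27.3,   97.9]), array([0.4 , 0.14, 0.24]), 3.36, 0.0563)
True (array([-115.2,  -27.3,   72.3]), array([0.35, 0.02, 1.18]), 4.33, 0.0567)
```

The observed tips sit about 6 mm higher than nominal (the pads swing back when open), so the body has less clearance over the cover than I assumed. I'll check which tilts are reachable along the stroke.

```bash
cat >> h.py <<'E'
EXT=19.5   # effective tip extent at this opening, mm
def pose(x,y,low,deg):  # x of tip's FRONT edge, y mid, z of tip's lowest edge (tray mm), tilt
    a=np.radians(deg);c,s=np.cos(a),np.sin(a);M=np.array([[-c,0,s],[0,1,0],[-s,0,-c]])
    t=np.array([x-11*c,y,low+11*s]);return (TR@(t-EXT*M[:,2])+TO)/1000,Ro.from_matrix(TR@M).as_quat()
E
python3 - <<'E'
from h import *
for deg in(15,18,20,22,25,28):
    print(deg,[ (None if (j:=r.solve_ik(*pose(x,-27.5,z,deg))) is None else np.round(j,2)[4]) for x,z in((-104,80),(-104,29),(-80,29),(-60,29),(-30,29),(0,29),(12,29))])
E
```

```text
15 [np.float64(0.54), np.float64(0.4), np.float64(0.42), np.float64(0.43), np.float64(0.46), np.float64(0.5), np.float64(0.51)]
18 [np.float64(0.5), np.float64(0.36), np.float64(0.38), np.float64(0.39), np.float64(0.41), np.float64(0.44), np.float64(0.45)]
20 [np.float64(0.48), np.float64(0.35), np.float64(0.36), np.float64(0.36), np.float64(0.38), np.float64(0.4), np.float64(0.41)]
22 [np.float64(0.46), np.float64(0.34), None, np.float64(0.35), np.float64(0.36), np.float64(0.38), np.float64(0.38)]
25 [None, np.float64(0.35), np.float64(0.34), np.float64(0.34), None, np.float64(0.35), np.float64(0.35)]
28 [np.float64(0.44), np.float64(0.37), np.float64(0.36), np.float64(0.35), np.float64(0.34), np.float64(0.33), np.float64(0.33)]
```

```bash
python3 - <<'E'
from h import *
a=(-104,-27.5)
print(r.move_straight(*pose(*a,60,20),speed=.06,max_force=25),tip())
print(r.move_straight(*pose(*a,30,20),speed=.06,max_force=25),tip())
p,d=optics.get_image('scene');cv2.imwrite('pics/s3.png',cv2.resize(p[130:330,140:340,::-1],None,fx=3,fy=3,interpolation=cv2.INTER_CUBIC))
m=optics.camera_model('scene');W=cloud(cv2.medianBlur(d,3),m)*1000
L=(W-TO)@TR;k=(L[...,0]>52)&(L[...,0]<97)&(L[...,1]>-50)&(L[...,1]<30)&(L[...,2]>55)&(L[...,2]<130)
q=L[k];
if len(q)>20: print(len(q),'cover top z',np.percentile(q[:,2],[5,50,98]),'y at low/high',[np.median(q[abs(q[:,2]-h)<6][:,1]) for h in(65,80,95)])
E
```

```text
False (array([-114.9,  -27.3,   57.8]), array([-3.16,  1.33,  2.34]), 4.75, 0.0564)
False (array([-113.6,  -28.4,   28.4]), array([-1.65, -0.88,  4.55]), 5.4, 0.0562)
548 cover top z [ 56.5810582   79.6196557  100.60975655] y at low/high [np.float64(-23.808874294301404), np.float64(-19.72973114393184), np.float64(-14.98510415864504)]
```

View pics/s3.png

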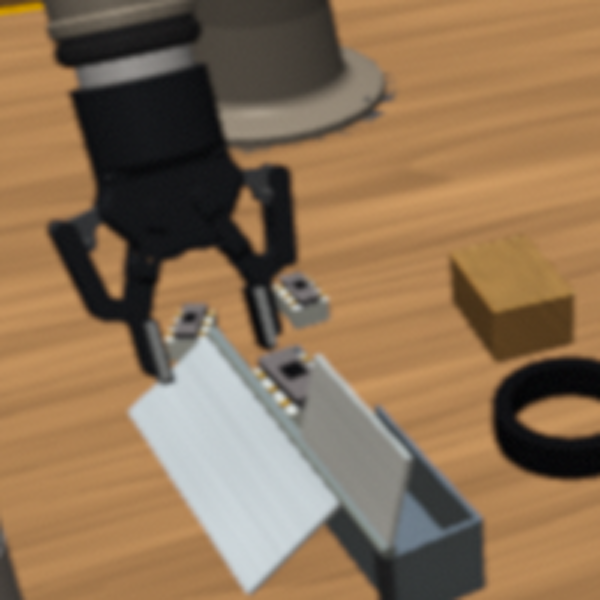

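The scene shows the flap open: cover upright to z about 101, angle about 1.29 rad. The pusher finger is behind the contactor at crop (265,335) and the other finger is on the paddle at (160,375). Now the push.

```bash
python3 - <<'E'
from h import *
def look(n):
    p,d=optics.get_image('scene');cv2.imwrite(n,cv2.resize(p[130:330,140:340,::-1],None,fx=3,fy=3,interpolation=cv2.INTER_CUBIC))
for x,deg in((-85,20),(-55,20),(-30,22)):
    h=r.move_straight(*pose(x,-27.5,28.5,deg),speed=.05,max_force=12);print(x,h,tip())
    if h: break
look('pics/s4.png')
E
```

```text
-85 False (array([-94.4, -28.8,  27.1]), array([ 1.56, -3.16,  3.73]), 5.98, 0.0564)
-55 False (array([-65.5, -27.7,  26.6]), array([-0.02, -3.7 ,  4.55]), 6.73, 0.0564)
-30 False (array([-41. , -27.6,  26.7]), array([-0.84, -3.5 ,  4.42]), 7.38, 0.0565)
```

View pics/s4.png

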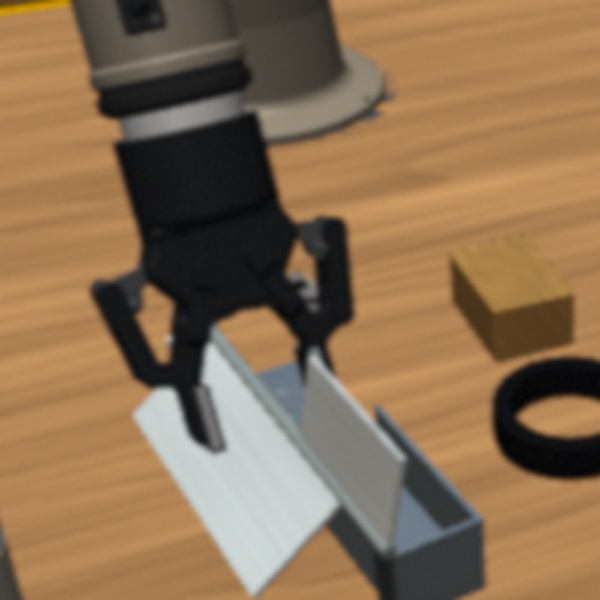

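The apron behind the finger is clear and the contactor is now behind the cover. The paddle finger is at crop (215,445), and the palm is still short of the cover edge. I'll finish the stroke and check with the wrist and top cameras.

```bash
python3 - <<'E'
from h import *
for x,deg in((-14,24),(0,25),(11,25)):
    h=r.move_straight(*pose(x,-27.5,28.5,deg),speed=.04,max_force=10);print(x,h,tip())
    if h: break
a,_=optics.get_image('scene');b,_=optics.get_image('top');w,_=optics.get_image('wrist')
A=cv2.resize(a[150:330,180:340],(400,450));B=cv2.resize(b[150:310,345:460],(324,450))
cv2.imwrite('pics/s5.png',np.hstack([A,B])[:,:,::-1])
cv2.imwrite('pics/w5.png',w[:,:,::-1])
E
```

```text
-14 False (array([-25.6, -27.5,  26.7]), array([-2.81, -3.33,  4.47]), 7.97, 0.0563)
0 False (array([-11.6, -27.6,  26.8]), array([-1.55, -3.58,  4.23]), 8.46, 0.0566)
11 False (array([ -0.6, -27.7,  26.9]), array([-0.79, -3.51,  4.43]), 8.88, 0.0567)
```

View pics/s5.png

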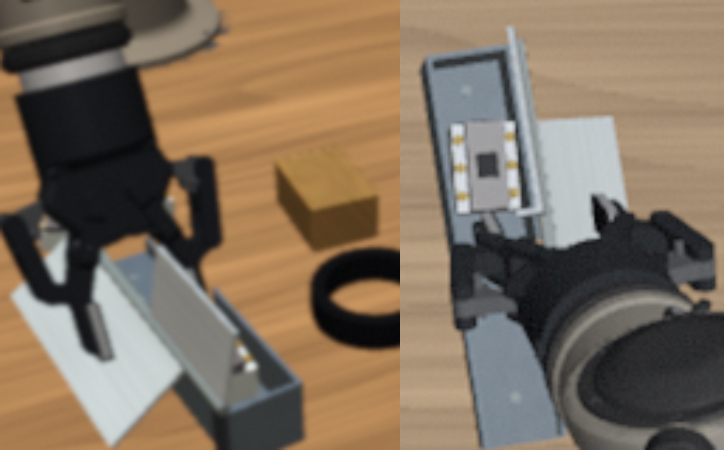

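In the top view the contactor is upright and straight in the pocket. Its rear corners are at about (367.4,226) and (386,223.5) in full pixels, and the palm is well short of the cover. I'll compute the rear position, push a little farther, then withdraw along the apron with the paddle held and lift.

```bash
python3 - <<'E'
from h import *
m=optics.camera_model('top')
for u,v in((367.4,226.1),(386,224)): print('rear tray',(TR.T@(ray((u,v),.034,m)*1000-TO)).round(1))
h=r.move_straight(*pose(20,-27.5,28.5,25),speed=.03,max_force=10);print(h,tip())
b,_=optics.get_image('top');B=cv2.resize(b[150:310,345:460],None,fx=3.5,fy=3.5,interpolation=cv2.INTER_CUBIC);cv2.imwrite('pics/t6.png',B[:,:,::-1])
E
```

```text
rear tray [ 8.5 16.  34. ]
rear tray [  7.  -13.8  34. ]
False (array([  8. , -27.4,  26.5]), array([-2.64, -3.91,  4.65]), 9.48, 0.0569)
```

View pics/t6.png

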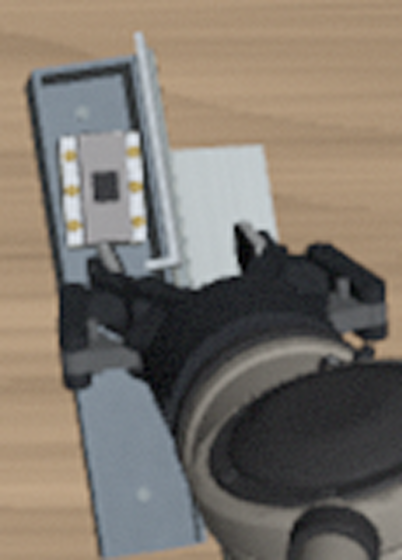

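The contactor's rear is now about 17 mm inside the mouth, clear of the lip line. Withdrawing.

```bash
python3 - <<'E'
from h import *
for x,z,deg,v in((-14,28.5,25,.05),(-60,28.5,20,.08),(-60,130,20,.1),(-90,190,15,.15)):
    try: h=r.move_straight(*pose(x,-27.5,z,deg),speed=v,max_force=20)
    except r.PlanningError as e: print('PE',x,e);break
    print(x,z,h,tip())
    if h and z<100: break
r.hold(.5)
a,da=optics.get_image('scene');b,db=optics.get_image('top')
A=cv2.resize(a[170:350,120:360],None,fx=1.65,fy=2.2,interpolation=cv2.INTER_CUBIC);B=cv2.resize(b[150:330,260:560],(396,396))
cv2.imwrite('pics/f7.png',np.hstack([A,B])[:,:,::-1])
m=optics.camera_model('scene');L=(cloud(cv2.medianBlur(da,3),m)*1000-TO)@TR
k=(L[...,0]>10)&(L[...,0]<90)&(L[...,1]>-20)&(L[...,1]<20)&(L[...,2]>30);q=L[k]
c=np.linalg.lstsq(np.c_[q[:,:2],np.ones(len(q))],q[:,2],rcond=None)[0];print('cover z',np.median(q[:,2]),'slopes',c[:2])
b0=np.load('top0.npz')['p']; # bystanders
df=np.abs(b.astype(int)-b0).max(2)
for n,(u,v,s) in dict(carton=(286,310,32),tape=(296,233,34),can=(512,192,34),sm1=(362,351,14),sm2=(408,345,14)).items(): print(n,(df[v-s:v+s,u-s:u+s]>40).sum())
E
```

```text
-14 28.5 False (array([-25.5, -27.6,  26.8]), array([ 2.06, -3.38,  4.  ]), 10.37, 0.0566)
-60 28.5 False (array([-70.7, -27.3,  26.2]), array([-0.4 , -3.3 ,  4.41]), 11.07, 0.0564)
-60 130 False (array([-71. , -27. , 127.1]), array([-0.03, -0.05,  0.04]), 12.24, 0.0566)
-90 190 False (array([-99.3, -27.2, 186.8]), array([-0.53,  0.42,  0.32]), 12.83, 0.0564)
cover z 52.20739292892685 slopes [ 0.00105588 -0.0004994 ]
carton 0
tape 0
can 0
sm1 0
sm2 194
```

View pics/f7.png

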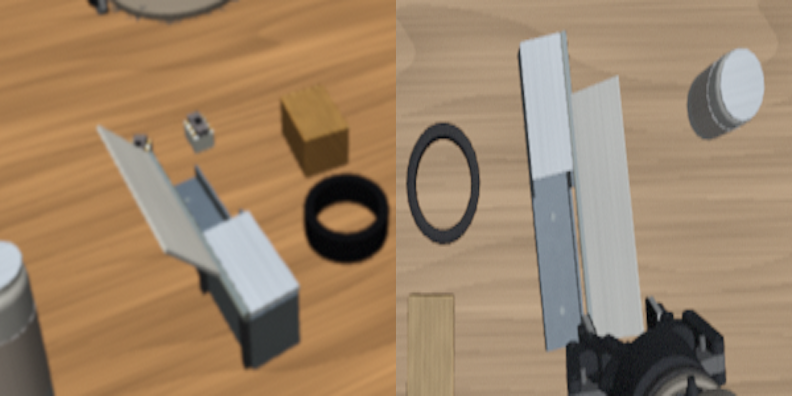

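The cover is shut and level, with slopes near 0 and z the same as at the start. The apron is empty and the bystanders haven't moved. The change flagged at the small lookalike is just the gripper hiding it. The gripper touches nothing, so I'm handing in.

```bash
python3 -c "
from h import *
r.hold(.5);print(tip());print(r.finish_job())"
```

```text
(array([-99.2, -27.5, 187.5]), array([-0.77, -0.37, -0.33]), 13.93, 0.0561)
the job is handed in; nothing more can be done
None
```

The contactor is in the pocket with the flap shut over it, and the job was handed in at about 14 s of the 45 s allowed.

**What I did:** One fingertip pressed the paddle and held the flap at about 1.3 rad. The other pushed the contactor along the guides until its rear end was an estimated 17 mm past the mouth. I then drew both fingers back along the apron with the paddle still held, and lifted away so the flap sprang shut.

**Last checks:**
- **Flap:** the cover is level, at z about 52 mm, as it was at the start.
- **Contactor:** the apron is empty. With the flap still open, the contactor was seen upright and straight in the pocket. The 17 mm is a 7 to 8 mm measurement from the top view plus a further 9 mm push; I did not measure it again after that push.
- **Bystanders:** the image difference shows no change at the carton, tape roll or can.
- **Forces:** contact readings between moves stayed around 6 N, and no force stop tripped during the push or the retreat. The gripper was clear of everything at hand-in.

**Disagreements:**
- The fingertips sat about 6 mm higher than the nominal tip length says, because the pads swing back when open. I allowed for this.
- The tray fit had errors of up to 3.4 mm at one cover corner.
- The image difference also flagged the small lookalike near (408,345). The gripper was hiding it in that picture, and the scene view showed the two lookalikes still behind the tray.

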